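# Purge the watch-movement dust case and hold its cover at the pointer

## Task

The watchmaker wants to reach under the clear cover of the dust case on the bench. With the cover still shut, push the green purge button fully down and let it come up again, then lift the cover by its blue grip until it lines up with the red pointer on the side scale, and finish holding it steady there: it falls shut by itself, so do not let go. Do not move the pointer, the tool block, the loupe or the parts dish.

Things in the scene. Friction and masses are not known exactly. Their poses are not given: they have to be found in the camera images.
- case: Grey open-topped dust case, 170 deep (x) x 220 wide (y) x 60 mm high, fixed, watch movements inside. Origin: centre of its underside; x points from its slotted front (robot's side) to the hinge side, y to its left, z up; yaw within 0.3 rad. On its +y side a white arc scale stands 126 to 132 mm from the middle plane, 170 mm radius about the hinge, up to 230 mm above the bench.
- cover (a joint): Hinge angle of the clear cover in rad: 0 shut (level), growing as the front edge rises, stop at 1.35. The hinge turns freely: gravity shuts the cover from any angle. The cover weighs roughly 0.35 kg (varies by a third), so about 2 N lifts it at the grip.
- cover_hinge (a point): Point on the hinge axis of the cover, in the middle of its width. The axis is parallel to the case's y axis, 85 mm behind the case's centre and 63 mm above the bench. The frame turns with the cover (x from front edge to hinge).
- cover_handle (a point): Centre of the blue grip on the clear cover (170 x 220 x 5 mm, aluminium edges): a round bar 18 mm in diameter, 36 mm long, parallel to the hinge, on a 12 mm stem. It is 140 mm forward of the hinge, 40 mm above it: 103 mm above the bench when shut, 37 mm above the cover's face. Pinched on its flat ends, tool down, it pivots in the pads as the cover swings. Frame turns with the cover.
- mark (a joint): Angle of the red pointer in rad, on the same hinge axis and with the same zero as the cover: the cover is at the mark when cover equals this. It differs from run to run (0.5 to 1.05) and is stiff; it must not be moved.
- mark_tip (a point): Free end of the red pointer, a bar 150 x 5 x 8 mm that runs from the hinge axis forward along the cover's left edge, 121 mm from the middle plane of the case. The frame turns with the pointer (x from tip to hinge).
- pod: Grey button box 80 x 70 x 36 mm high, fixed to the bench on one side of the case or the other; origin at the centre of its underside. A small yellow lamp and the button are on its top.
- purge (a joint): Travel of the green spring button in m: 0 up, 0.006 fully down. Needs about 5 N to reach the bottom; springs back.
- purge_top (a point): Centre of the top face of the green button, 32 mm in diameter, facing up, 58 mm above the bench when up, 8 mm towards the robot from the middle of the button box. Moves down with the button.
- toolblock: Loose wooden block 60 x 90 x 32 mm with small screwdrivers upright in it, 100 mm high over all; origin at the centre of its underside. Leave it alone.
- loupe: Loose blue eyeglass, 34 mm in diameter, 30 mm high, in front of the case; origin at the centre of its underside. Leave it alone.
- partsdish: Loose green glass dish, 52 mm in diameter, 22 mm high, in front of the case; origin at the centre of its underside. Leave it alone.
There are look-alikes about, which are no part of the job. There is more than one size of the pod; the one meant has the size given above.

How it is judged (in metres and radians):
On the way, in this order (a step that is already met when the one before it is completed fails the run):
1. the green button is fully down while the cover is shut (value of joint purge above 0.005 m and value of joint cover below 0.06 rad), for 0.05 s.
2. the green button has come up again (value of joint purge below 0.0015 m), for 0.05 s.
3. the cover is held in line with the red pointer (angle between the x axis of cover_handle and the x axis of mark_tip, either way round below 0.09 rad and contact force between the fingers and cover above 0.3 N), for 0.3 s.
At the end, for the whole second after the job is handed in: The cover is within 0.09 rad (5 degrees) of the red pointer, still (under 0.1 rad/s), carried by the fingers, and the button is up (all of step 3 and velocity of joint cover between -0.1 and 0.1 rad/s and value of joint purge below 0.0015 m); the arm keeps its last pose, push and grip.
It fails at once if the red pointer is moved (tip by more than 8 mm) (distance of mark_tip from where it was at the start of the episode above 0.008 m).
It fails at once if the tool block is moved by more than 15 mm or tipped (distance of toolblock from where it was at the start of the episode above 0.015 m or angle between toolblock's own z axis and vertical above 0.3 rad).
It fails at once if the loupe is moved by more than 15 mm or tipped (distance of loupe from where it was at the start of the episode above 0.015 m or angle between loupe's own z axis and vertical above 0.3 rad).
It fails at once if the parts dish is moved by more than 15 mm or tipped (distance of partsdish from where it was at the start of the episode above 0.015 m or angle between partsdish's own z axis and vertical above 0.3 rad).
It also fails if it takes over 59 s, if anything falls off the work surface, if the arm or the gripper's body presses on something with over 40 N, if the wrist force passes 120 N, or if a joint passes its speed limit or range.

## Robot

A 6-joint arm with a two-finger parallel gripper is mounted at the origin on the work surface. World frame = base frame: x ahead of the robot, y to its left, z up, the work surface at z = 0. Lengths are in mm, angles in rad, forces in N, time in s.
With the tool pointing down it reaches from about 325 to 850 mm from the base axis. Payload 15.5 kg.
Tool frame: the origin (TCP) lies midway between the tips of the shut fingers; the grasp point (between the pads) lies behind it (r.grasp_offset is the z of the grasp point in the tool frame, in mm); z points along the fingers, y is the direction in which the jaws open and shut (so a half turn about z gives the same grasp; the last joint's range is limited). The gripper opens to 91 mm and grips with 3 to 60 N. Pads are 32 mm wide; open, the fingers measure 118 mm over their backs; the gripper's body (76 mm by 178 mm) begins 60 mm behind the grasp point.
Start: joints at [1.042, 0.494, 1.345, -0, 1.302, -0.096], TCP at [262.697, 567.113, 213.915] pointing down, gripper open.
Joint ranges: [-2.91, 2.91], [-0.82, 2.16], [0.22, 2.67], [-1.22, 4.37], [0.12, 2.79], [-3.08, 3.08]. Speed limits (rad/s): [1.89, 1.89, 2.57, 3.01, 3.01, 3.01].

## Interface

Orientations are given as a unit quaternion [w, x, y, z].
In Python, from cell import r gives the robot as it stands.
- The arm moves only by the shell command python3 -m handwheel 'ROWS' [FORCE]. ROWS is JSON, a list of rows, each a list of 3 entries, a list of its own where there are three numbers: the shift along the tool's x, y, z in mm, then the turn, a rotation vector about the tool's x, y, z in rad, then the opening, from -1 (shut) to 1 (fully open). A call has 1 to 10 rows; each row is the pose to reach, as a shift and turn from the pose commanded when the call began, along the tool's axes at that moment; what a row does not reach only later rows make up. A row lasts 1/12 s, in which the tool goes at most 41.7 mm and 7.16 degrees, less where a joint would pass 70% of its speed; a pose out of reach is approached as far as the arm can. A call with a gripper value outside its range is refused whole. The fingers move at their own pace and stop on an object; FORCE is the grip in N (left out, the last holds). Time passes only in rows, so rows that repeat a pose let the fingers close. It gives the time, the measured TCP pose, the force and the opening at its end, in the units of the state.
- r.sense(): the state, without advancing time (a new reading comes with each control period).
- r.grab_frame(name): name is "scene" or "top" or "wrist"; returns the picture (420x560x3 uint8, red, green, blue); there is no depth.
- r.camera_model(name): a dict with "mtx" (3x3 intrinsics, pixels), "cam_to_world" (4x4, takes a point from camera to world coordinates); the wrist camera has in their place "tool_from_camera" (4x4, takes a point from camera to tool coordinates, whose origin is the TCP and whose axes are the flange's). Camera axes: x right, y up, looking along -z (the intrinsics and any distortion apply to the point x, -y, -z); pixel columns grow to the right and rows downward; lengths in mm; the calibration is good to about 2 mm. A picture is of the moment at which its call begins: read the wrist's pose just before it. camera_model takes no time and is no camera call.
- r.hand_in(): hands the job in, once; it reports no verdict.
The state is a dict: "t": time; "qpos": joint angles; "joint_vel": joint speeds; "joint_torque": joint torques, N m; "eef_pos": TCP position; "tool_rot": TCP orientation; "force": force on the tool from outside, world axes, zero at the start; "wrist_torque": the same for the moment, N m; "grip_width": finger opening in mm.
Only numpy, scipy, OpenCV 4.12 (cv2) and the standard library are available. Lean on these libraries where they do the work, as an engineer would, in place of code of your own. Each camera call takes 0.05 s, during which the arm holds its last target.

## Working session

There is one attempt and no reset: what is moved stays moved. The work goes in short steps, Python scripts to look and compute and a shell command to move; the robot and the scene stay as the last step left them, time stands still between calls to the robot, and variables do not carry over. Pictures are saved under pics/ and viewed, and the job is handed in when it is done.

```bash
mkdir -p pics; python3 - <<'E'
from cell import r
import cv2
s=r.sense();print(s['t'],s['eef_pos'],s['tool_rot'],s['grip_width'],r.grasp_offset)
for n in ['scene','top','wrist']:
    im=r.grab_frame(n);cv2.imwrite(f'pics/{n}0.png',im[:,:,::-1])
    print(n,r.camera_model(n))
E
```

```text
0.0 [262.52322054 566.78721615 213.36150822] [-1.72081723e-04  2.15218708e-01  9.76565699e-01 -5.60642320e-04] 90.9868364566912 -18.8
scene {'mtx': array([[391.94113645,   0.        , 279.56711548],
       [  0.        , 391.94113645, 207.48304349],
       [  0.        ,   0.        ,   1.        ]]), 'cam_to_world': array([[-4.62858060e-01, -6.27076141e-01,  6.26528475e-01,
         1.23244328e+03],
       [ 8.86359801e-01, -3.36452538e-01,  3.18066020e-01,
         2.97916936e+02],
       [ 1.13454833e-02,  7.02549075e-01,  7.11544853e-01,
         8.92914384e+02],
       [ 0.00000000e+00,  0.00000000e+00,  0.00000000e+00,
         1.00000000e+00]])}
top {'mtx': array([[477.00855706,   0.        , 283.82586078],
       [  0.        , 477.00855706, 205.80848385],
       [  0.        ,   0.        ,   1.        ]]), 'cam_to_world': array([[-2.91677353e-02,  9.97232486e-01, -6.83857573e-02,
         4.38710254e+02],
       [-9.99524681e-01, -2.84146834e-02,  1.19590100e-02,
        -3.65644807e+01],
       [ 9.98275366e-03,  6.87020694e-02,  9.97587275e-01,
         1.18947852e+03],
       [ 0.00000000e+00,  0.00000000e+00,  0.00000000e+00,
         1.00000000e+00]])}
wrist {'mtx': array([[321.25456485,   0.        , 282.05482784],
       [  0.        , 321.25456485, 208.04400627],
       [  0.        ,   0.        ,   1.        ]]), 'tool_from_camera': array([[-7.45108785e-04,  9.62177725e-01,  2.72421494e-01,
         7.79554611e+01],
       [ 9.99999688e-01,  6.45290332e-04,  4.56001349e-04,
         9.04895505e-01],
       [ 2.62963384e-04,  2.72421749e-01, -9.62177905e-01,
        -1.71232488e+02],
       [ 0.00000000e+00,  0.00000000e+00,  0.00000000e+00,
         1.00000000e+00]])}
```

View pics/scene0.png

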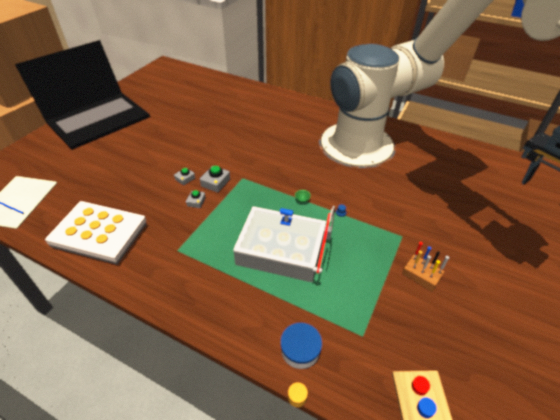

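View pics/top0.png

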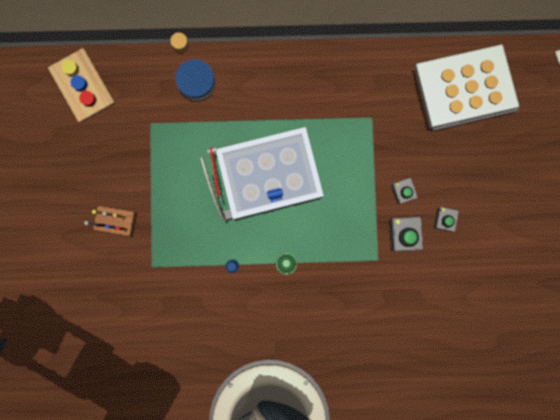

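View pics/wrist0.png

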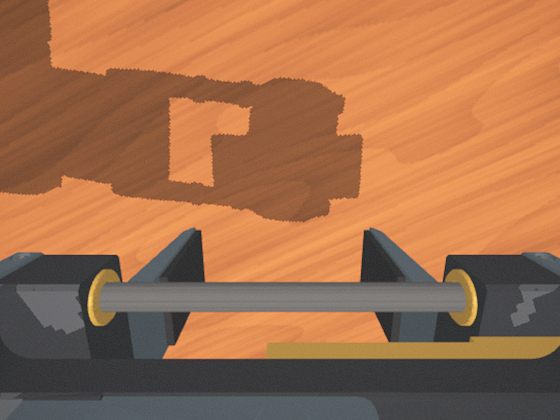

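The top view shows the large pod with its button at (409,237), the grip at (275,194), the pointer at about (214,175), the loupe at (232,266), the dish at (286,264) and the tool block at (114,221). The two small pods are decoys. Next I measure these points by casting rays.

```bash
cat > h.py <<'E'
import numpy as np,cv2
from cell import r
def ray(n,uv):
    c=r.camera_model(n);K=c['mtx'];T=c['cam_to_world']
    d=np.array([(uv[0]-K[0,2])/K[0,0],-(uv[1]-K[1,2])/K[1,1],-1.])
    d=T[:3,:3]@d;return T[:3,3],d/np.linalg.norm(d)
def onz(n,uv,z):
    o,d=ray(n,uv);return o+d*(z-o[2])/d[2]
def tri(a,b):
    (o1,d1),(o2,d2)=ray('top',a),ray('scene',b)
    t=np.linalg.lstsq(np.c_[d1,-d2],o2-o1,rcond=None)[0]
    p,q=o1+t[0]*d1,o2+t[1]*d2
    return (p+q)/2,np.linalg.norm(p-q)
def blobs(im,lo,hi,roi,amin=6):
    h=cv2.cvtColor(im,cv2.COLOR_BGR2HSV);m=cv2.inRange(h,lo,hi)
    k=np.zeros_like(m);x0,y0,x1,y1=roi;k[y0:y1,x0:x1]=m[y0:y1,x0:x1]
    n,l,s,c=cv2.connectedComponentsWithStats(k)
    return [(c[i].round(1),s[i].tolist()) for i in range(1,n) if s[i,4]>=amin],k
E
python3 - <<'E'
from h import *
T=cv2.imread('pics/top0.png');S=cv2.imread('pics/scene0.png')
for nm,im,g,b,rd in [('top',T,(390,170,470,260),(220,180,300,280),(190,140,240,225)),('scene',S,(170,155,240,210),(270,195,360,230),(305,200,345,290))]:
    print(nm,'green',blobs(im,(50,120,50),(75,255,255),g)[0])
    print('blue',blobs(im,(105,140,50),(130,255,255),b)[0])
    print('red',blobs(im,(0,150,70),(8,255,255),rd)[0])
cv2.imwrite('pics/tc.png',cv2.resize(T[120:290,190:330],None,fx=4,fy=3.5,interpolation=2))
cv2.imwrite('pics/sc.png',cv2.resize(S[180:300,225:365],None,fx=5,fy=5,interpolation=2))
E
```

```text
top green [(array([408.1, 191.4]), [404, 188, 8, 8, 32]), (array([448.8, 220.6]), [445, 217, 8, 9, 49]), (array([411.4, 237. ]), [404, 231, 13, 13, 86])]
blue [(array([274.7, 194.4]), [268, 189, 14, 12, 127]), (array([231.9, 266. ]), [227, 261, 11, 11, 95])]
red [(array([214.8, 174. ]), [211, 152, 8, 44, 110])]
scene green [(array([215. , 169.5]), [210, 166, 11, 8, 70]), (array([184.5, 170.5]), [182, 168, 6, 6, 30]), (array([231.4, 200.7]), [216, 184, 24, 26, 319]), (array([195.1, 193.2]), [192, 191, 7, 6, 32])]
blue [(array([341. , 210.3]), [337, 205, 8, 11, 63]), (array([286.1, 211.6]), [280, 209, 13, 6, 59]), (array([286. , 221.6]), [281, 218, 10, 7, 35])]
red [(array([322.8, 243.9]), [317, 214, 13, 55, 143])]
```

View pics/tc.png

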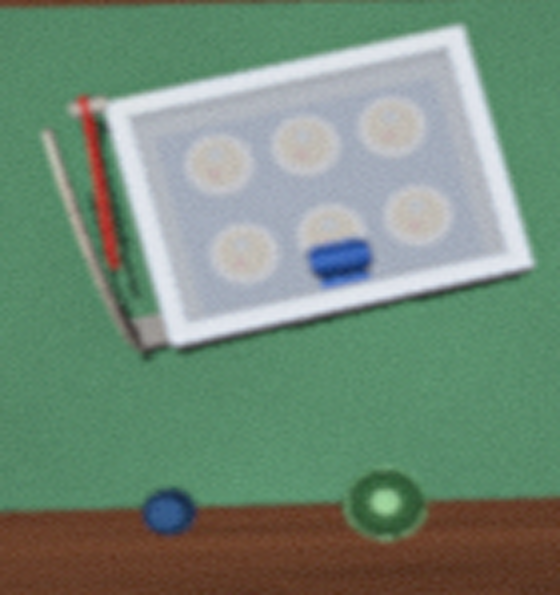

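View pics/sc.png

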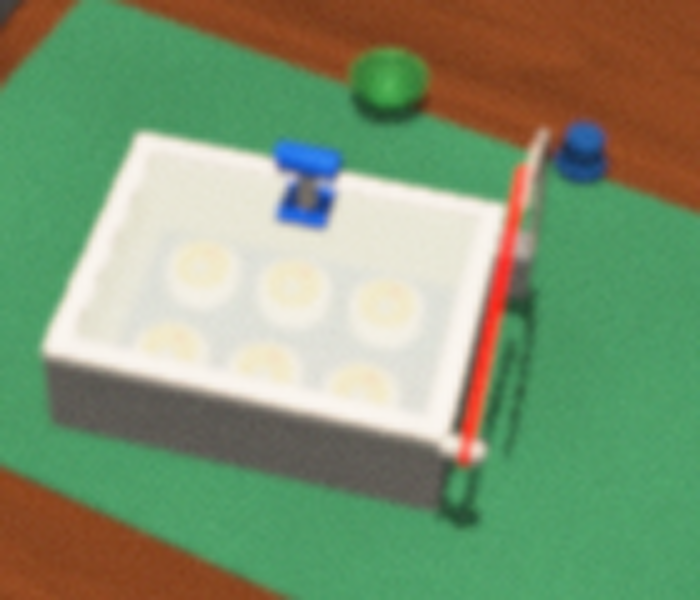

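```bash
python3 - <<'E'
from h import *
c=np.array([onz('top',u,65) for u in [(216.25,148.6),(305.75,127.7),(323.75,196.3),(234.5,219.4)]])
print('corners',c.round(1),'centre',c.mean(0).round(1))
y=c[[0,3]].mean(0)-c[[1,2]].mean(0); x=c[[0,1]].mean(0)-c[[2,3]].mean(0)
print('dims',np.linalg.norm(y),np.linalg.norm(x),'yaw',np.arctan2(-y[0],y[1]),np.arctan2(x[1],x[0]))
print('handle top z108',onz('top',(274.9,193.3),108),'scene z104',onz('scene',(286.1,211.6),104), tri((275,192.8),(286.1,211.6)))
print('button top58',onz('top',(409.5,237),58),onz('scene',(215,169.5),56),tri((409.5,237),(215,169.5)))
print('tip',tri((218.75,196.4),(329,213.8)))
print('root',tri((210.5,147.7),(317.8,272.4)))
print('loupe',onz('top',(231.9,266),30),'dish',onz('top',(286.2,264),22),'tb',onz('top',(114,221),32))
yaw=np.arctan2(x[1],x[0]);
# pointer via plane y=121
y2=np.arctan2(-y[0],y[1]);yaw=(yaw+y2)/2;print('yaw',yaw)
ex=np.array([np.cos(yaw),np.sin(yaw),0]);ey=np.array([-np.sin(yaw),np.cos(yaw),0])
C=c.mean(0);C[2]=0;H=C+85*ex+np.array([0,0,63])
print('hinge',H,'handle pred',H-140*ex+[0,0,40])
for n,uv in [('top',(218.75,196.4)),('scene',(329,213.8))]:
    o,d=ray(n,uv);P0=H+121*ey;t=((P0-o)@ey)/(d@ey);p=o+t*d-H
    print(n,'tip rel',-p@ex,p[2],np.arctan2(p[2],-p@ex),np.hypot(p[2],p@ex))
print(r.sense()['t'])
E
```

```text
corners [[ 656.8  106.7   65. ]
 [ 701.4 -107.9   65. ]
 [ 535.7 -145.2   65. ]
 [ 487.    67.1   65. ]] centre [595.2 -19.8  65. ]
dims 218.48871449451593 172.10751316582326 yaw 0.21520880906853562 0.22546800513664958
handle top z108 [541.95493369 -30.05029862 108.        ] scene z104 [543.5007971  -31.11021178 104.        ] (array([543.60394899, -30.63809393, 104.28015499]), np.float64(0.7640179781456935))
button top58 [ 433.60703154 -346.12501349   58.        ] [ 439.98727553 -346.22671334   56.        ] (array([ 434.13883835, -349.43821046,   50.13101359]), np.float64(2.5107218377248355))
tip (array([535.20924789,  91.61012505, 148.04721321]), np.float64(2.3620122604925724))
root (array([660.33794181, 120.87500884,  59.96271784]), np.float64(0.3144066903379229))
loupe [376.23795041  79.0354665   30.        ] dish [376.71700777 -52.19487448  22.        ] tb [492.94368343 361.20906166  32.        ]
yaw 0.22033840710259261
hinge [678.16314974  -1.26384265  63.        ] handle pred [541.54785372 -31.86222322 103.        ]
top tip rel 121.7408619001704 105.30614175090841 0.7131395282582291 160.96652119822548
scene tip rel 114.81074498679286 89.27405687023952 0.6609173087774562 145.43508653173464
0.15
```

```bash
cat >> h.py <<'E'
from scipy.spatial.transform import Rotation as Ro
def pose():
    s=r.sense();q=s['tool_rot'];return np.array(s['eef_pos']),Ro.from_quat([q[1],q[2],q[3],q[0]])
def goto(p,yaw):
    # desired: tool z down, tool y along dir yaw (mod pi)
    P,R=pose();M=R.as_matrix()
    best=None
    for k in (0,np.pi):
        y=np.array([np.cos(yaw+k),np.sin(yaw+k),0]);z=np.array([0,0,-1.]);x=np.cross(y,z)
        w=(R.inv()*Ro.from_matrix(np.c_[x,y,z])).as_rotvec()
        print('shift',(M.T@(np.array(p)-P)).round(1),'turn',w.round(3))
E
python3 - <<'E'
from h import *
P,R=pose();print(R.as_matrix().round(3),P)
goto([436,-346,150],np.pi/2+.22)
E
```

```text
[[-0.907  0.42  -0.   ]
 [ 0.42   0.907 -0.001]
 [ 0.    -0.001 -1.   ]] [262.55501045 566.86736031 213.48236376]
shift [-541.  -755.4   64.2] turn [-0.001 -0.    -0.654]
shift [-541.  -755.4   64.2] turn [-0.000e+00  1.000e-03  2.488e+00]
```

```bash
python3 -m handwheel '[[[-541,-755,0],[0,0,-0.654],-1],[[-541,-755,0],[0,0,-0.654],-1],[[-541,-755,0],[0,0,-0.654],-1],[[-541,-755,0],[0,0,-0.654],-1],[[-541,-755,0],[0,0,-0.654],-1],[[-541,-755,0],[0,0,-0.654],-1],[[-541,-755,0],[0,0,-0.654],-1],[[-541,-755,0],[0,0,-0.654],-1],[[-541,-755,0],[0,0,-0.654],-1],[[-541,-755,0],[0,0,-0.654],-1]]' 20; python3 -c "
from h import *
goto([436,-346,150],np.pi/2+.22);print(r.sense()['qpos'])"
```

```text
t: 0.98
eef_pos: [338.8, 164.9, 214.0]
tool_rot: [0.0, -0.11, 0.994, 0.0]
force: [1.6, 0.1, 0.1]
grip_width: 27.4
shift [  17.1 -519.7   64. ] turn [0.    0.    0.001]
shift [  17.1 -519.7   64. ] turn [-0.     0.    -3.141]
[ 2.94014920e-01  1.41488680e-01  1.90465867e+00  3.59665978e-06
  1.09520835e+00 -1.49755981e+00]
```

```bash
python3 -m handwheel '[[[17,-520,0],[0,0,0],-1],[[17,-520,0],[0,0,0],-1],[[17,-520,0],[0,0,0],-1],[[17,-520,0],[0,0,0],-1],[[17,-520,0],[0,0,0],-1],[[17,-520,0],[0,0,0],-1],[[17,-520,0],[0,0,0],-1],[[17,-520,0],[0,0,0],-1],[[17,-520,0],[0,0,0],-1],[[17,-520,0],[0,0,0],-1]]'; python3 -m handwheel '[[[17,-107,64],[0,0,0],-1],[[17,-107,64],[0,0,0],-1],[[17,-107,64],[0,0,0],-1],[[17,-107,64],[0,0,0],-1],[[17,-107,64],[0,0,0],-1]]';python3 -c "
from h import *
goto([436,-346,150],np.pi/2+.22);print(r.sense()['qpos'])
cv2.imwrite('pics/w1.png',r.grab_frame('wrist')[:,:,::-1])"
```

```text
t: 1.82
eef_pos: [415.8, -240.9, 213.9]
tool_rot: [-0.0, -0.11, 0.994, 0.0]
force: [1.6, 0.3, 0.2]
grip_width: 0.6
t: 2.23
eef_pos: [422.1, -347.8, 148.3]
tool_rot: [-0.001, -0.109, 0.994, 0.001]
force: [0.3, 0.2, -0.1]
grip_width: 0.1
shift [-14.   -1.3  -1.7] turn [ 0.002 -0.001 -0.002]
shift [-14.   -1.3  -1.7] turn [-2.000e-03 -4.000e-03  3.139e+00]
[-7.98313837e-01  4.61931206e-01  1.61650765e+00 -4.48951211e-05
  1.06585008e+00 -2.58692215e+00]
```

View pics/w1.png

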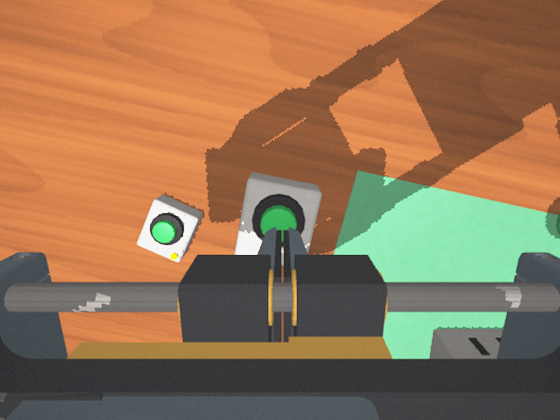

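The wrist view shows the big pod's green button at about (279,223). It is partly hidden by the fingers, which point at its centre.

```bash
cat >> h.py <<'E'
def wonz(uv,z,P,R):
    c=r.camera_model('wrist');K=c['mtx'];T=c['tool_from_camera']
    d=np.array([(uv[0]-K[0,2])/K[0,0],-(uv[1]-K[1,2])/K[1,1],-1.])
    o=P+R.apply(T[:3,3]);d=R.apply(T[:3,:3]@d);return o+d*(z-o[2])/d[2]
E
python3 -c "
from h import *
b,k=blobs(cv2.imread('pics/w1.png'),(50,120,50),(75,255,255),(245,185,320,245));print(b)
ys,xs=np.nonzero(k)
for y in range(203,232,3):
  q=xs[ys==y]; print(y,q.min() if len(q) else 0,q.max() if len(q) else 0)
P,R=pose();print(wonz((279,223),58,P,R))
goto([436,-346,80],np.pi/2+.22)
"
```

```text
[(array([277.7, 219.4]), [260, 205, 37, 37, 780])]
203 0 0
206 272 284
209 267 289
212 264 292
215 262 294
218 261 295
221 261 295
224 260 296
227 260 295
230 261 283
[ 432.77917873 -345.70822803   58.        ]
shift [-13.5  -2.4  69.3] turn [ 0.002 -0.001 -0.001]
shift [-13.5  -2.4  69.3] turn [-1.000e-03 -2.000e-03  3.141e+00]
```

```bash
python3 -m handwheel '[[[-10.5,-2,30],[0,0,0],-1],[[-10.5,-2,60],[0,0,0],-1],[[-10.5,-2,81],[0,0,0],-1],[[-10.5,-2,81],[0,0,0],-1],[[-10.5,-2,81],[0,0,0],-1]]' ; python3 -m handwheel '[[[0,0,4],[0,0,0],-1],[[0,0,8],[0,0,0],-1],[[0,0,11],[0,0,0],-1],[[0,0,14],[0,0,0],-1],[[0,0,14],[0,0,0],-1],[[0,0,14],[0,0,0],-1]]'
```

```text
t: 2.7
eef_pos: [433.5, -345.2, 69.4]
tool_rot: [-0.0, -0.11, 0.994, 0.001]
force: [-1.6, 0.5, 1.1]
grip_width: 0.7
t: 3.2
eef_pos: [433.9, -346.6, 55.3]
tool_rot: [0.0, -0.11, 0.994, -0.0]
force: [2.3, -0.2, 2.0]
grip_width: 0.5
```

```bash
python3 -m handwheel '[[[0,0,2],[0,0,0],-1],[[0,0,4],[0,0,0],-1],[[0,0,4],[0,0,0],-1],[[0,0,4],[0,0,0],-1]]' ;  python3 -m handwheel '[[[0,0,1],[0,0,0],-1],[[0,0,1.5],[0,0,0],-1],[[0,0,1.5],[0,0,0],-1],[[0,0,1.5],[0,0,0],-1]]'
```

```text
t: 3.53
eef_pos: [433.9, -346.6, 52.0]
tool_rot: [0.0, -0.11, 0.994, -0.001]
force: [-1.2, 3.1, 23.3]
grip_width: 0.5
t: 3.87
eef_pos: [434.0, -346.7, 51.6]
tool_rot: [0.001, -0.11, 0.994, -0.001]
force: [-6.2, 7.2, 46.4]
grip_width: 0.3
```

Bottomed out at 52 mm with more than 20 N, so the button is fully down. Next I release it and rise, then travel to above the grip.

```bash
python3 -m handwheel '[[[0,0,-30],[0,0,0],-1],[[0,0,-70],[0,0,0],-1],[[0,0,-110],[0,0,0],-1],[[0,0,-150],[0,0,0],-1],[[0,0,-160],[0,0,0],-1],[[0,0,-160],[0,0,0],-1]]'; python3 - <<'E'
from h import *
cv2.imwrite('pics/w2.png',r.grab_frame('wrist')[:,:,::-1]);s=r.sense();print(s['force'],s['eef_pos'])
yaw=.22
goto([500,-41,240],np.pi/2+yaw)
E
```

```text
t: 4.37
eef_pos: [434.7, -347.5, 212.7]
tool_rot: [0.002, -0.11, 0.994, -0.002]
force: [0.6, 0.0, -0.1]
grip_width: 0.5
[0.28415793 0.36017585 0.68966063] [ 433.86403812 -346.72399876  210.4438456 ]
shift [-131.3  283.8  -30. ] turn [-0.002  0.001  0.   ]
shift [-131.3  283.8  -30. ] turn [-2.000e-03 -3.000e-03 -3.141e+00]
```

View pics/w2.png

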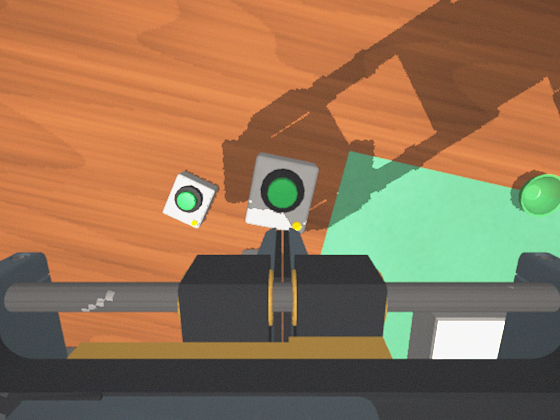

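The button is up again. Next I hover over the case to refine the grip and the pointer.

```bash
python3 - <<'E'
from h import *
goto([600,20,300],np.pi/2+.22)
E
python3 -m handwheel '[[[-243,322,-90],[0,0,0],1],[[-243,322,-90],[0,0,0],1],[[-243,322,-90],[0,0,0],1],[[-243,322,-90],[0,0,0],1],[[-243,322,-90],[0,0,0],1],[[-243,322,-90],[0,0,0],1],[[-243,322,-90],[0,0,0],1],[[-243,322,-90],[0,0,0],1],[[-243,322,-90],[0,0,0],1],[[-243,322,-90],[0,0,0],1]]'
python3 -m handwheel '[[[0,0,0],[0,0,0],1],[[0,0,0],[0,0,0],1],[[0,0,0],[0,0,0],1],[[0,0,0],[0,0,0],1]]'
python3 - <<'E'
from h import *
import pickle
P,R=pose();cv2.imwrite('pics/w3.png',r.grab_frame('wrist')[:,:,::-1]);print(P,R.as_matrix().round(3));pickle.dump((P,R),open('w3.pkl','wb'))
E
```

```text
shift [-242.3  321.4  -89.9] turn [-0.002  0.001  0.   ]
shift [-242.3  321.4  -89.9] turn [-2.000e-03 -3.000e-03 -3.141e+00]
t: 5.25
eef_pos: [600.3, 23.4, 297.8]
tool_rot: [-0.001, -0.11, 0.994, 0.0]
force: [0.1, -0.5, -0.1]
grip_width: 64.8
t: 5.58
eef_pos: [599.6, 20.0, 298.1]
tool_rot: [-0.001, -0.109, 0.994, 0.0]
force: [0.0, -0.6, 0.2]
grip_width: 89.6
[599.60997739  20.02542905 298.14014168] [[-0.976 -0.217 -0.002]
 [-0.217  0.976 -0.   ]
 [ 0.002  0.    -1.   ]]
```

View pics/w3.png

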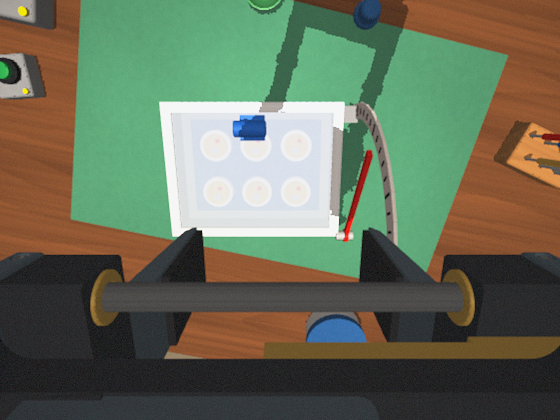

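The wrist view shows the grip at about (253,128), the pointer root at (347,239), the pointer tip at (370,152) and the cover corners at (161,103), (344,103), (336,235) and (175,236).

```bash
python3 - <<'E'
from h import *
import pickle
P,R=pickle.load(open('w3.pkl','rb'))
im=cv2.imread('pics/w3.png')
b,k=blobs(im,(105,140,40),(130,255,255),(225,105,285,150));print('blue',b)
for row in range(115,142,2):
    q=np.nonzero(k[row])[0]; print(row,(q.min(),q.max()) if len(q) else '',end=' ')
b,k=blobs(im,(0,150,70),(8,255,255),(330,140,385,250));print('\nred',b)
ys,xs=np.nonzero(k);
for y in (ys.min(),ys.min()+3,ys.max()-3,ys.max()): print(y,xs[ys==y])
c=np.array([wonz(u,65.5,P,R) for u in [(344.5,102.5),(161,102.5),(175,236),(336,234)]])
print(c.round(1),c.mean(0))
x=c[[2,3]].mean(0)-c[[0,1]].mean(0);y=c[[0,3]].mean(0)-c[[1,2]].mean(0)
print(np.arctan2(x[1],x[0]),np.arctan2(-y[0],y[1]),np.linalg.norm(x),np.linalg.norm(y))
cv2.imwrite('pics/w3c.png',cv2.resize(im[95:250,155:395],None,fx=3.3,fy=3.3,interpolation=2))
E
```

```text
blue [(array([249.6, 127.6]), [233, 116, 33, 24, 703])]
115  117 (np.int64(240), np.int64(263)) 119 (np.int64(240), np.int64(263)) 121 (np.int64(234), np.int64(264)) 123 (np.int64(233), np.int64(264)) 125 (np.int64(233), np.int64(264)) 127 (np.int64(233), np.int64(265)) 129 (np.int64(233), np.int64(265)) 131 (np.int64(233), np.int64(265)) 133 (np.int64(233), np.int64(265)) 135 (np.int64(234), np.int64(264)) 137 (np.int64(241), np.int64(263)) 139 (np.int64(241), np.int64(263)) 141  
red [(array([357.7, 192.9]), [344, 150, 29, 92, 471])]
150 [367 368 369 370]
153 [366 367 368 369 370 371]
238 [344 345 346 347]
241 [344 345 346]
[[ 490.8   73.7   65.5]
 [ 538.4 -140.6   65.5]
 [ 704.  -102.3   65.5]
 [ 654.5  107.4   65.5]] [596.92232983 -15.46233031  65.5       ]
0.21504830084065577 0.22493076592012576 168.55761077385046 217.45140007085593
```

View pics/w3c.png

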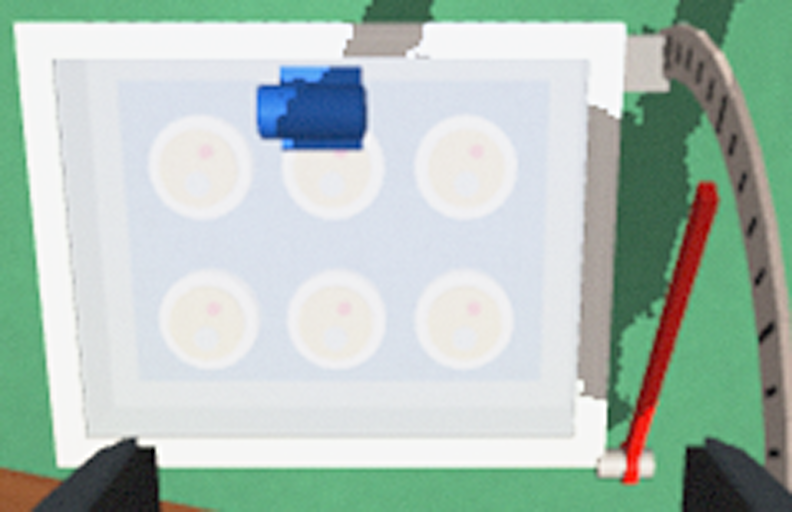

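```bash
python3 - <<'E'
from h import *
import pickle
P,R=pickle.load(open('w3.pkl','rb'))
print('handle',wonz((249.3,128),105,P,R))
def wray(uv):
    a,b=wonz(uv,0,P,R),wonz(uv,500,P,R);d=a-b;return b,d/np.linalg.norm(d)
def multi(rs):
    A=sum(np.eye(3)-np.outer(d,d) for o,d in rs);b=sum((np.eye(3)-np.outer(d,d))@o for o,d in rs);p=np.linalg.solve(A,b)
    return p,[np.linalg.norm((np.eye(3)-np.outer(d,d))@(p-o)).round(1) for o,d in rs]
W=multi
tip=W([wray((369,152)),ray('top',(218.75,196.4)),ray('scene',(329,213.8))])
root=W([wray((345.5,239.5)),ray('top',(210.5,147.7)),ray('scene',(317.8,272.4))])
print(tip,root);v=tip[0]-root[0];print(np.linalg.norm(v),np.arctan2(v[2],np.hypot(*v[:2])))
for a,n in [([wray((369,152)),ray('top',(218.75,196.4))],'wt'),([wray((369,152)),ray('scene',(329,213.8))],'ws')]:
    print(n,W(a))
yaw=.22;ex=np.array([np.cos(yaw),np.sin(yaw),0]);ey=np.array([-np.sin(yaw),np.cos(yaw),0])
for nm,C in [('wristC',np.array([597,-15.5,0])),('topC',np.array([595,-20,0]))]:
  H=C+85*ex+np.array([0,0,63]);print(nm,'handle pred',H-140*ex+[0,0,40])
  for n,(o,d) in [('wrist',wray((369,152))),('top',ray('top',(218.75,196.4))),('scene',ray('scene',(329,213.8)))]:
    t=((H+121*ey-o)@ey)/(d@ey);p=o+t*d-H
    print(' ',n,-p@ex,p[2],np.arctan2(p[2],-p@ex),np.hypot(p[2],p@ex))
E
```

```text
handle [542.58540364 -28.308788   105.        ]
(array([536.4368317 ,  92.81484808, 150.27568568]), [np.float64(2.4), np.float64(1.9), np.float64(2.1)]) (array([660.61768449, 121.61083108,  61.22003802]), [np.float64(1.5), np.float64(0.9), np.float64(0.9)])
155.50241547085008 0.6097911127969217
wt (array([535.31142907,  91.78302931, 159.97086833]), [np.float64(1.7), np.float64(1.7)])
ws (array([538.10619371,  93.02230335, 151.91576793]), [np.float64(1.8), np.float64(1.8)])
wristC handle pred [543.32564029 -27.50262927 103.        ]
  wrist 119.09530019142333 87.17268607796882 0.6318534923183782 147.58986322147376
  top 119.99212274029887 67.08993154638893 0.5098177487613722 137.47424644136842
  scene 61.95403131324205 146.36724091916983 1.1703851422904266 158.93920601995117
topC handle pred [541.32564029 -32.00262927 103.        ]
  wrist 117.65927051831606 101.92372407849507 0.7138594108252025 155.6667898716084
  top 121.6441148362641 106.24363837913882 0.7179215400753023 161.50851794978314
  scene 116.00236477963836 87.83792502639346 0.6480983258268134 145.50618443011487
```

```bash
python3 - <<'E'
from h import *
goto([542.5,-29.5,180],np.pi/2+.22)
E
```

```text
shift [ 66.3 -35.8 118.6] turn [ 0.    -0.002 -0.001]
shift [ 66.3 -35.8 118.6] turn [-3.00e-03 -0.00e+00  3.14e+00]
```

```bash
python3 -m handwheel '[[[66,-36,20],[0,0,0],1],[[66,-36,20],[0,0,0],1],[[66,-36,119],[0,0,0],1],[[66,-36,119],[0,0,0],1],[[66,-36,119],[0,0,0],1],[[66,-36,119],[0,0,0],1],[[66,-36,119],[0,0,0],1],[[66,-36,119],[0,0,0],1]]'
python3 - <<'E'
from h import *
cv2.imwrite('pics/w4.png',r.grab_frame('wrist')[:,:,::-1]);goto([542.5,-29.5,85],np.pi/2+.22)
E
```

```text
t: 6.3
eef_pos: [544.6, -29.2, 181.8]
tool_rot: [0.001, -0.11, 0.994, -0.0]
force: [0.4, -0.2, 0.3]
grip_width: 91.3
shift [ 2.6  0.2 97.1] turn [-0.001  0.002 -0.   ]
shift [ 2.6  0.2 97.1] turn [4.000e-03 2.000e-03 3.141e+00]
```

View pics/w4.png

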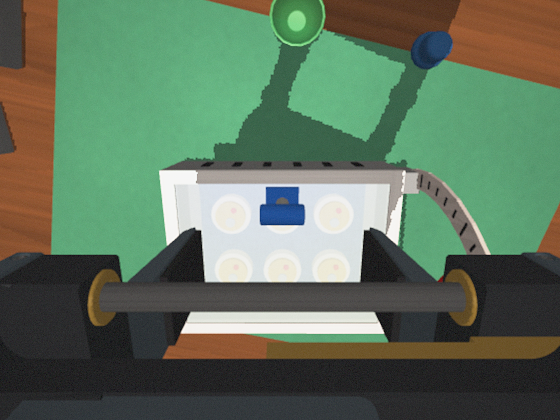

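```bash
python3 - <<'E'
from h import *
P,R=pose();p=wonz((282,214.5),105,P,R);print(p);goto([p[0],p[1],85],np.pi/2+.22)
E
```

```text
[543.27764276 -28.30846414 105.        ]
shift [ 1.6  1.2 97.1] turn [-0.001  0.002 -0.   ]
shift [ 1.6  1.2 97.1] turn [4.000e-03 2.000e-03 3.141e+00]
```

The bar at (282,214) is centred between the fingers. Next I go down and grip it.

```bash
python3 -m handwheel '[[[1.5,1,40],[0,0,0],1],[[1.5,1,75],[0,0,0],1],[[1.5,1,97],[0,0,0],1],[[1.5,1,97],[0,0,0],1],[[1.5,1,97],[0,0,0],1],[[1.5,1,97],[0,0,0],1]]'
python3 -m handwheel '[[[0,0,0],[0,0,0],-1],[[0,0,0],[0,0,0],-1],[[0,0,0],[0,0,0],-1],[[0,0,0],[0,0,0],-1],[[0,0,0],[0,0,0],-1],[[0,0,0],[0,0,0],-1],[[0,0,0],[0,0,0],-1]]' 20
python3 - <<'E'
from h import *
cv2.imwrite('pics/w5.png',r.grab_frame('wrist')[:,:,::-1])
E
```

```text
t: 6.85
eef_pos: [543.6, -28.2, 85.5]
tool_rot: [0.001, -0.11, 0.994, -0.0]
force: [-0.2, -0.3, -0.5]
grip_width: 91.3
t: 7.43
eef_pos: [542.1, -27.9, 83.5]
tool_rot: [-0.0, -0.11, 0.994, 0.0]
force: [-0.2, -0.0, 0.4]
grip_width: 47.3
```

View pics/w5.png

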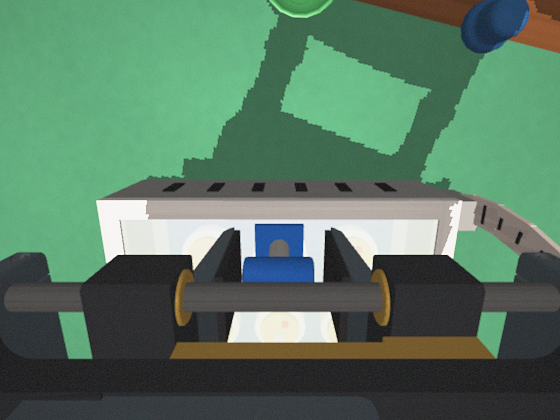

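The fingers are still closing around the bar.

```bash

python3 -m handwheel '[[[0,0,0],[0,0,0],-1],[[0,0,0],[0,0,0],-1],[[0,0,0],[0,0,0],-1],[[0,0,0],[0,0,0],-1],[[0,0,0],[0,0,0],-1]]' 25
python3 - <<'E'
from h import *
P,R=pose();M=R.as_matrix()
ex=-M[:,0]
for a in (.1,.2,.3,.4,.5,.6,.63):
    f=lambda a:np.array([140*np.cos(a)-40*np.sin(a),140*np.sin(a)+40*np.cos(a)])
    d=f(a)-f(0); print(a,'shift x',(-d[0]*-1*-1).round(1) if 0 else (d[0]).round(1),'z',(-d[1]).round(1))
E
```

```text
t: 7.9
eef_pos: [542.6, -29.7, 83.6]
tool_rot: [0.0, -0.11, 0.994, -0.001]
force: [-0.2, -17.8, -0.6]
grip_width: 35.7
0.1 shift x -4.7 z -13.8
0.2 shift x -10.7 z -27.0
0.3 shift x -18.1 z -39.6
0.4 shift x -26.6 z -51.4
0.5 shift x -36.3 z -62.2
0.6 shift x -47.0 z -72.1
0.63 shift x -50.4 z -74.8
```

```bash

python3 -m handwheel '[[[-2,-1.5,-6.9],[0,0,0],-1],[[-4.7,-1.5,-13.8],[0,0,0],-1],[[-7.5,-1.5,-20.5],[0,0,0],-1],[[-10.7,-1.5,-27],[0,0,0],-1],[[-14,-1.5,-33.5],[0,0,0],-1],[[-18,-1.5,-39.6],[0,0,0],-1],[[-18,-1.5,-39.6],[0,0,0],-1],[[-18,-1.5,-39.6],[0,0,0],-1]]'
python3 - <<'E'
from h import *
cv2.imwrite('pics/s6.png',cv2.resize(r.grab_frame('scene')[180:300,225:365,::-1],None,fx=5,fy=5,interpolation=2))
E
```

```text
t: 8.57
eef_pos: [560.4, -25.8, 123.6]
tool_rot: [0.0, -0.11, 0.994, -0.001]
force: [1.0, -6.7, -2.4]
grip_width: 35.2
```

View pics/s6.png

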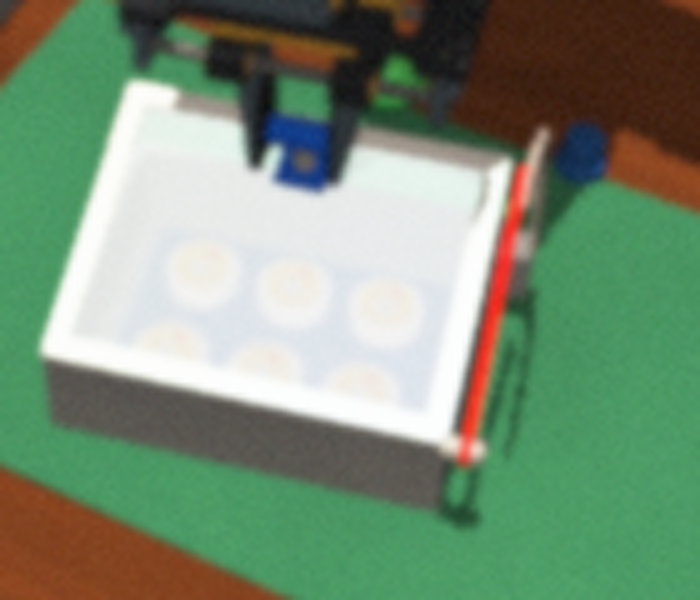

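The cover is following and has reached about 0.3 rad. Next I continue to about 0.63.

```bash

python3 -m handwheel '[[[-4,-0.5,-6],[0,0,0],-1],[[-8.5,-0.5,-11.8],[0,0,0],-1],[[-13,-0.5,-17.5],[0,0,0],-1],[[-18,-0.5,-22.6],[0,0,0],-1],[[-23,-0.5,-27.7],[0,0,0],-1],[[-29,-0.5,-32.5],[0,0,0],-1],[[-32.3,-0.5,-35.2],[0,0,0],-1],[[-32.3,-0.5,-35.2],[0,0,0],-1],[[-32.3,-0.5,-35.2],[0,0,0],-1],[[-32.3,-0.5,-35.2],[0,0,0],-1]]'
python3 - <<'E'
from h import *
import pickle
for n in ('scene','top','wrist'):
    P=pose();im=r.grab_frame(n)[:,:,::-1];cv2.imwrite(f'pics/{n}7.png',im)
    if n=='wrist':pickle.dump(P,open('w7.pkl','wb'))
S=cv2.imread('pics/scene7.png');T=cv2.imread('pics/top7.png')
a=cv2.resize(S[180:300,225:365],(560,480),interpolation=2);cv2.imwrite('pics/s7.png',a)
cv2.imwrite('pics/t7.png',cv2.resize(T[120:240,190:330],(700,600),interpolation=2))
E
```

```text
t: 9.45
eef_pos: [591.5, -18.9, 158.4]
tool_rot: [-0.0, -0.11, 0.994, -0.0]
force: [-3.8, -4.8, 1.9]
grip_width: 35.7
```

View pics/s7.png

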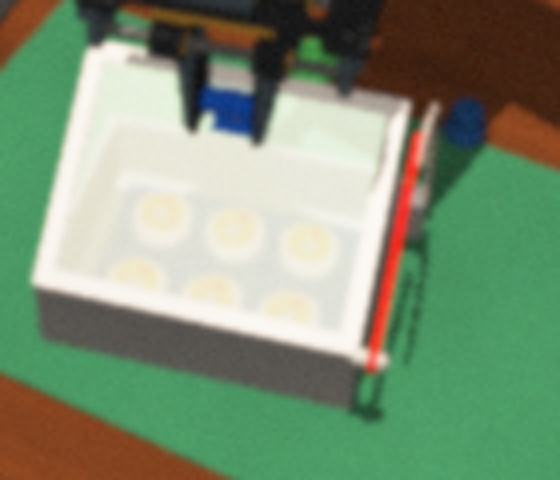

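View pics/t7.png

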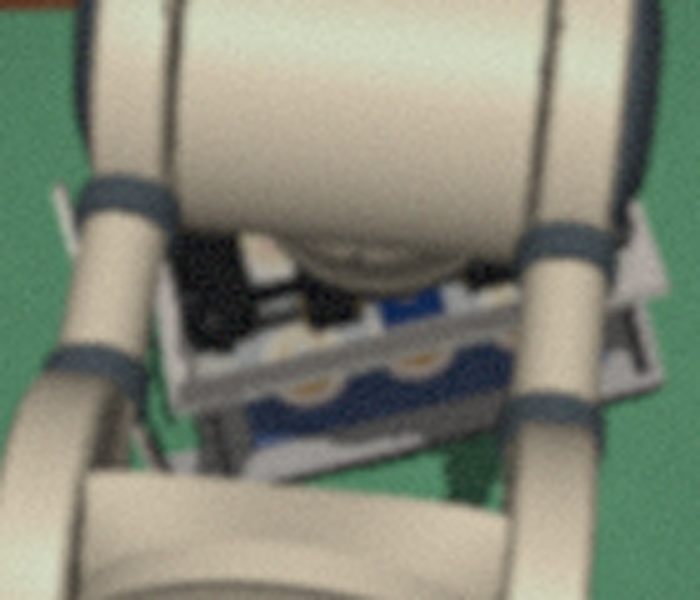

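View pics/wrist7.png

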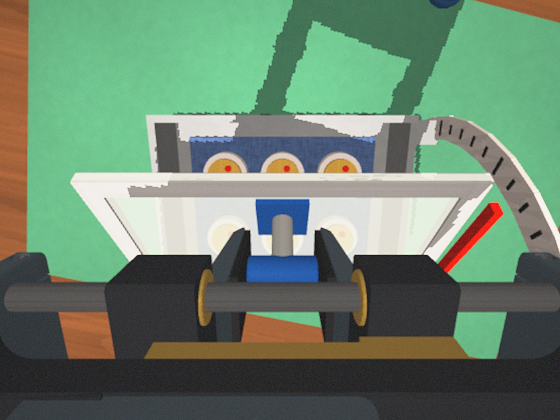

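```bash
python3 - <<'E'
from h import *
import pickle
im=cv2.imread('pics/wrist7.png')
b,k=blobs(im,(0,150,70),(8,255,255),(430,195,510,280));print(b)
ys,xs=np.nonzero(k)
for y in range(ys.min(),ys.max(),4): print(y,xs[ys==y].min(),xs[ys==y].max(),end='; ')
cv2.imwrite('pics/w7c.png',cv2.resize(im[160:290,410:550],None,fx=5,fy=4.5,interpolation=2))
P,R=pickle.load(open('w7.pkl','rb'))
M=R.as_matrix();ex=-M[:,0];ex[2]=0;ex/=np.linalg.norm(ex);ey=np.array([-ex[1],ex[0],0])
a=.63;G=P+np.array([0,0,18.8]);
H=G+ex*(140*np.cos(a)-40*np.sin(a));H[2]=63;print('\nH',H,G[2]-63,140*np.sin(a)+40*np.cos(a))
def proj(p,P,R):
    c=r.camera_model('wrist');K=c['mtx'];T=c['tool_from_camera'];q=T[:3,:3].T@(R.inv().apply(p-P)-T[:3,3])
    return (K[0,2]-K[0,0]*q[0]/q[2]).round(1),(K[1,2]+K[1,1]*q[1]/q[2]).round(1)
def pt(f,y,u,a): return H+ey*y-ex*(f*np.cos(a)-u*np.sin(a))+np.array([0,0,f*np.sin(a)+u*np.cos(a)])
for u in(0,5): print('corner',u,proj(pt(170,110,u,a),P,R),proj(pt(170,-110,u,a),P,R))
P3,R3=pickle.load(open('w3.pkl','rb'))
for b in (.55,.6,.65,.7,.75): print(b,'tip w7',proj(pt(150,121,0,b),P,R),'w3 tip',proj(pt(150,121,0,b),P3,R3),'root',proj(pt(0,121,0,b),P3,R3))
E
```

```text
[(array([471.9, 235.5]), [439, 203, 65, 70, 1217])]
203 489 498; 207 486 500; 211 483 502; 215 479 501; 219 476 497; 223 472 494; 227 469 490; 231 466 486; 235 462 482; 239 459 478; 243 455 475; 247 452 471; 251 449 467; 255 445 464; 259 442 459; 263 439 456; 267 442 452; 271 445 448; 
H [6.78807234e+02 6.24621790e-01 6.30000000e+01] 114.18634307104833 114.80136644440381
corner 0 (np.float64(489.8), np.float64(175.4)) (np.float64(69.7), np.float64(175.7))
corner 5 (np.float64(493.7), np.float64(182.4)) (np.float64(65.7), np.float64(182.7))
0.55 tip w7 (np.float64(482.8), np.float64(184.7)) w3 tip (np.float64(365.3), np.float64(140.6)) root (np.float64(344.3), np.float64(233.6))
0.6 tip w7 (np.float64(488.1), np.float64(193.8)) w3 tip (np.float64(366.6), np.float64(145.2)) root (np.float64(344.3), np.float64(233.6))
0.65 tip w7 (np.float64(493.4), np.float64(203.8)) w3 tip (np.float64(367.9), np.float64(150.3)) root (np.float64(344.3), np.float64(233.6))
0.7 tip w7 (np.float64(498.6), np.float64(214.8)) w3 tip (np.float64(369.1), np.float64(155.8)) root (np.float64(344.3), np.float64(233.6))
0.75 tip w7 (np.float64(503.7), np.float64(226.6)) w3 tip (np.float64(370.3), np.float64(161.8)) root (np.float64(344.3), np.float64(233.6))
```

View pics/w7c.png

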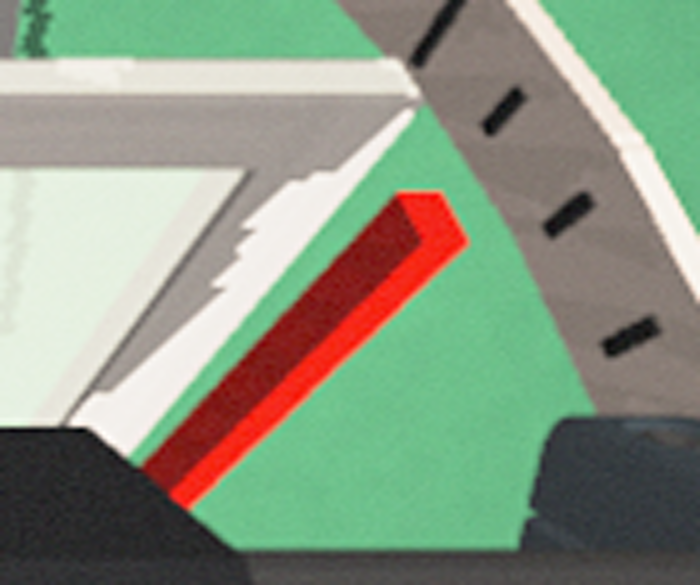

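The cover corner projects as expected at 0.63. The pointer tip's face centre at (496.6,208) fits about 0.67, so I add 0.04 rad.

```bash

python3 -m handwheel '[[[-2.3,0,-1.8],[0,0,0],-1],[[-4.6,0,-3.6],[0,0,0],-1],[[-4.6,0,-3.6],[0,0,0],-1],[[-4.6,0,-3.6],[0,0,0],-1],[[-4.6,0,-3.6],[0,0,0],-1],[[-4.6,0,-3.6],[0,0,0],-1],[[-4.6,0,-3.6],[0,0,0],-1],[[-4.6,0,-3.6],[0,0,0],-1]]'
python3 - <<'E'
from h import *
im=r.grab_frame('wrist')[:,:,::-1].copy();P,R=pose();cv2.imwrite('pics/w8.png',im)
M=R.as_matrix();ex=-M[:,0];ex[2]=0;ex/=np.linalg.norm(ex);ey=np.array([-ex[1],ex[0],0])
H=np.array([678.8,.62,63]);G=P+[0,0,18.8]-H
print('cover angle',np.arctan2(G[2],-G@ex)-np.arctan2(40,140),np.hypot(G[2],G@ex),np.hypot(140,40))
c=r.camera_model('wrist');K=c['mtx'];T=c['tool_from_camera']
for b in (.6,.64,.68,.72):
    p=H+ey*121-ex*150*np.cos(b)+np.array([0,0,150*np.sin(b)]);q=T[:3,:3].T@(R.inv().apply(p-P)-T[:3,3])
    print(b,(K[0,2]-K[0,0]*q[0]/q[2]).round(1),(K[1,2]+K[1,1]*q[1]/q[2]).round(1))
cv2.imwrite('pics/w8c.png',cv2.resize(im[160:290,410:550],None,fx=5,fy=4.5,interpolation=2))
E
```

```text
t: 10.27
eef_pos: [595.9, -18.0, 161.8]
tool_rot: [-0.0, -0.11, 0.994, -0.0]
force: [-2.7, -5.0, 2.2]
grip_width: 35.5
cover angle 0.6669417810896159 145.10929003859457 145.60219778561037
0.6 485.8 184.9
0.64 490.0 192.5
0.68 494.0 200.8
0.72 498.0 209.6
```

View pics/w8c.png

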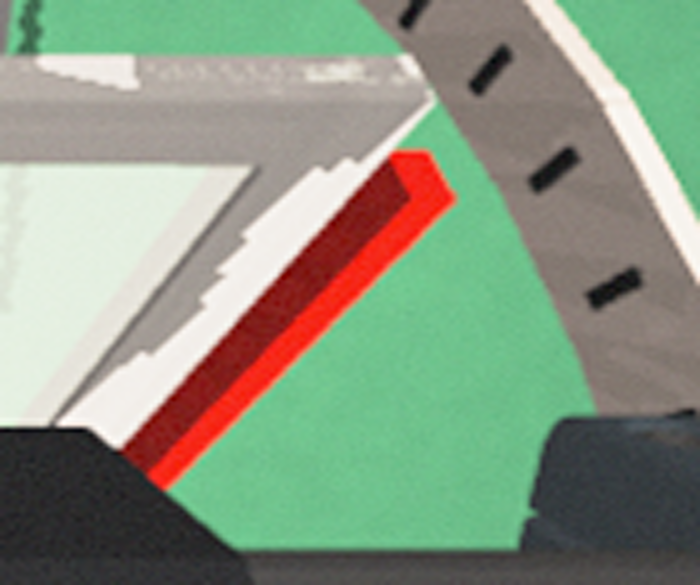

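The pointer tip now reads about 0.675 rad against 0.667 for the cover, and the two edges look parallel. I let it settle and hand in.

```bash

python3 -m handwheel '[[[0,0,0],[0,0,0],-1],[[0,0,0],[0,0,0],-1],[[0,0,0],[0,0,0],-1],[[0,0,0],[0,0,0],-1],[[0,0,0],[0,0,0],-1],[[0,0,0],[0,0,0],-1]]'
python3 -c "
from cell import r
s=r.sense();print(s['joint_vel'],s['grip_width']);print(r.hand_in())"
```

```text
t: 10.82
eef_pos: [595.9, -17.9, 161.8]
tool_rot: [-0.0, -0.11, 0.994, -0.0]
force: [-2.7, -4.5, 1.7]
grip_width: 35.8
[-4.06726426e-04  9.45798584e-05  1.94450436e-03  4.08375112e-04
 -4.59483282e-04 -6.42178536e-04] 35.75026077994215
the job is handed in; nothing more can be done
None
```

I handed the job in at about 10.8 s with the arm still holding the cover in line with the red pointer; no verdict is reported.

- **Button:** with the cover shut, I pressed it until it bottomed out. The fingertips reached 52 mm, and the force rose from 2 N to over 20 N (46 N at the end). I then released it, and a wrist picture showed it up again.
- **Cover:** I gripped the blue bar on its flat ends (opening 35.8 mm, grip set to 25 N) and swung it up along its arc. From the gripper position the cover was at about 0.667 rad.
- **Pointer:** the last wrist picture put it at about 0.675 rad, with its edge parallel to the cover's. The arm was still, with joint speeds under 0.002 rad/s.
- **Disagreement:** earlier estimates of the pointer from the low-resolution scene and top views were less consistent, mostly between 0.60 and 0.72 rad. I relied on the close wrist view, where the cover corner matched its predicted position.
- **Not rechecked:** I did not measure the pointer, tool block, loupe or dish again at the end. I saw no contact with any of them.

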